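# Shut the vacuum marinating box and hold its pump rod drawn

## Task

The eggs are loaded: swing the lid of the vacuum marinating box fully shut, and only then take the pump's T handle and draw the rod straight up out of its snug barrel, without forcing it sideways, until the ring groove on the rod is level with the barrel's mouth (70 mm of travel, not well past it). Finish while still holding the rod there, at rest, so that your grip alone keeps it up; leave everything else on the counter where it is.

Things in the scene. Friction and masses are not known exactly. Their poses are not given: they have to be found in the camera images.
- station: Fixed unit: dark base plate 240 (x) x 340 (y) x 12 mm; origin at the centre of its underside, z up, turned up to 0.4 rad. On it: an open white box 180 x 180 mm, centre x 0, y -70 mm, rim 97 mm over the counter, with a hinged lid; an upright round pump barrel, 38 mm diameter, axis x 0, y +115 mm, top 132 mm over the counter; a low pipe between. Only lid and pump rod move.
- lid (a joint): Angle of the white box lid (186 x 186 x 10 mm, 0.3 kg), rad: 0 shut, grows as its front (-x) side swings up; starts 0.6 to 1.05. Hinged along the station's y at the box's +x rim. The hinge is stiff: the lid stays where it is left. It is shut by pressing its outer face near the free edge (2 to 6 N) round and down to the stop at 0.
- lid_hinge (a point): Point on the lid's hinge axis, middle of its length, station frame x +90, y -70, z 97.5 mm.
- lid_edge (a point): Point on the lid's outer (upper when shut) face, mid-width, 160 mm from the hinge axis and 23 mm short of the free edge; axes as the lid's: z is the outward normal of the outer face, x points from the free edge to the hinge, y along the hinge.
- pump_mouth (a point): Centre of the barrel's mouth (top plane), 132 mm above the counter; z is the bore's axis, upright. The bore is 17.5 mm wide and 120 mm deep.
- rod: Loose steel pump rod, 16 mm diameter, 0.25 to 0.5 kg; origin at the centre of the underside of its collar (28 mm wide, 6 mm thick), which rests on the barrel's mouth at the start. z points up the rod; it reaches 110 mm below the origin and 38 mm above it to the T bar. It slides and turns freely in the bore; let go, it drops back.
- rod_grip (a point): Where to grip: centre of the black T handle bar on top of the rod, 38 mm above the collar's underside (170 mm above the counter at the start). The bar is 16 mm thick, 96 mm long along this frame's y; 24 mm clear height between the collar and the bar's underside, where only the 16 mm rod stands.
- rod_groove (a point): Middle of the 4 mm wide dark ring groove round the rod, on its axis, 70 mm below the collar's underside (hidden in the barrel at the start). Goal: this point at the height of pump_mouth.
- spice_jar: Bystander, to be left alone: small spice jar, 48 mm diameter, 85 mm tall, standing on the station's plate between box and barrel; origin at its underside.
- bowl: Bystander, to be left alone: steel bowl, 124 mm diameter, 50 mm tall; origin at its underside.
- mug: Bystander, to be left alone: white mug, 76 mm diameter, 85 mm tall; origin at its underside.
- spatula: Bystander, to be left alone: spatula, 260 mm long, lying flat; origin at its underside.
- salt_can: Bystander, to be left alone: salt can, 60 mm diameter, 100 mm tall; origin at its underside.
- sauce_dish: Bystander, to be left alone: shallow sauce dish, 90 mm diameter, 25 mm tall; origin at its underside.

How it is judged:
On the way, in this order (a step that is already met when the one before it is completed fails the run):
1. the lid is shut (value of joint lid below 0.04 rad), for 0.2 s.
2. the rod is drawn until its groove is level with the barrel's mouth, in the grip (z of rod_groove in the frame of pump_mouth between -0.008 and 0.008 m and contact force between the fingers and rod above 2 N and angle between rod's own z axis and vertical below 0.06 rad and horizontal distance between rod_groove and pump_mouth below 0.003 m and value of joint lid below 0.04 rad), for 0.2 s.
At the end, for the whole second after the job is handed in: The lid is shut (within 0.04 rad); the rod's groove is level with the barrel's mouth within 8 mm, the rod upright within 0.06 rad and in the bore, at rest, gripped by the fingers (over 2 N) and not wedged against the barrel (under 15 N) (all of step 2 and linear speed of rod below 0.015 m/s and contact force between rod and station below 15 N); the arm keeps its last pose, push and grip.
It fails at once if the rod is lifted more than 12 mm while the lid is open (z of rod_groove in the frame of pump_mouth above -0.058 m and value of joint lid above 0.1 rad).
It fails at once if the rod is drawn more than 25 mm past the groove (z of rod_groove in the frame of pump_mouth above 0.025 m).
It fails at once if the rod is forced against the barrel with more than 40 N (contact force between rod and station above 40 N).
It fails at once if a bystander is displaced by more than 40 mm (distance of any of spice_jar, bowl, mug, spatula, salt_can, sauce_dish from where it was at the start of the episode above 0.04 m).
It also fails if it takes over 54 s, if anything falls off the work surface, if the arm or the gripper's body presses on something with over 40 N, if the wrist force passes 120 N, or if a joint passes its speed limit or range.

## Robot

A 6-joint arm with a two-finger parallel gripper is mounted at the origin on the work surface. World frame = base frame: x ahead of the robot, y to its left, z up, the work surface at z = 0. Lengths are in m, angles in rad, forces in N, time in s.
With the tool pointing down it reaches from about 0.375 to 0.9 m from the base axis. Payload 3.1 kg.
Tool frame: the origin (TCP) lies at the very end of the fingers, on their centre line; the grasp point (between the pads) lies 19 mm behind it (manip.pinch_z is the distance from the TCP to the grasp point, in m); z points along the fingers, y is the line along which they close (so a half turn about z gives the same grasp; the last joint's range is limited). The gripper opens to 85 mm and grips with 20 to 120 N. Pads are 22 mm wide; open, the fingers measure 114 mm over their backs; the gripper's body (76 mm by 85 mm) begins 54 mm behind the grasp point. The pads swing forward as they close: fully open they stand 13 mm farther back than shut.
Start: joints at [-1.367, 0.527, 1.433, -0, 1.181, -0.178], TCP at [0.233, -0.58, 0.231] pointing down, gripper open.
Joint ranges: [-3.08, 3.08], [-0.75, 2.2], [0.22, 2.44], [-1.43, 4.57], [0, 2.65], [-2.85, 2.85]. Speed limits (rad/s): [2.79, 2.79, 3.14, 3.14, 3.14, 3.14].

## Interface

Orientations are given as a unit quaternion [x, y, z, w].
In Python, from station import manip gives the robot as it stands.
- The arm moves only by the tool servo_tool, never from a script. Its argument "commands" is one flat list of numbers, 7 for each row, row after row: the shift along the tool's x, y, z each as a share of 500 mm, from -1 to 1, then the turn, a rotation vector about the tool's x, y, z each as a share of 360 degrees, from -1 to 1, then the opening, from -1 (shut) to 1 (fully open). In form: [dx, dy, dz, rx, ry, rz, claw, dx, dy, dz, rx, ry, rz, claw, ...]. A call has 1 to 12 rows; each row shifts and turns the commanded pose from where the row before left it, along the tool's axes as they then stand; what a row does not reach is not made up. A row lasts 1/12 s, in which the tool goes at most 41.7 mm and 7.16 degrees, less where a joint would pass 70% of its speed; a pose out of reach is approached as far as the arm can. A call with a number of a shift or a turn outside -1 to 1 is refused whole. A call with a gripper value outside its range is refused whole. The fingers move at their own pace and stop on an object; "force" is the grip in N (left out, the last holds). Time passes only in rows, so rows that do not move let the fingers close. It gives the time, the measured TCP pose, the force, the opening and the grip force at its end, in the units of the state.
- manip.sense(): the state, without advancing time (a new reading comes with each control period).
- manip.snapshot(name): name is "scene" or "top" or "wrist"; returns a dict with "img" (400x640x3 uint8, red, green, blue), "mtx" (3x3 intrinsics, pixels), "world_to_cam" (4x4, takes a point from world to camera coordinates). Camera axes: x right, y up, looking along -z (the intrinsics and any distortion apply to the point x, -y, -z); pixel columns grow to the right and rows downward; lengths in m; the calibration is good to about 2 mm. A picture is of the moment at which its call begins. There is no depth.
- manip.sign_off(): hands the job in; it is judged then, once.
Trained networks look in a picture, given as the dict that the camera call returned (one of the last four; its "shot" number tells which), for a name from the list of things; names that differ only in an ending like _2 or _b are one class to them, and where a whole thing is asked for, a point or a joint stands for the part that bears it (a point fixed in the world has none). Each returns a list of dicts, best first, with "conf" (0 to 1); they miss things now and then, are a little off and sometimes report something else, mostly with a low value. They report only what shows in the picture. A call takes as long as a camera call.
- manip.look_for(picture, query): "box" ([left, top, width, height] in pixels, round what is visible of it).
- manip.silhouettes(picture, query): "pixels" (400x640 bool, what is visible of it) and "box" ([left, top, width, height] in pixels, round what is visible of it).
The state is a dict: "t": time; "q": joint angles; "qd": joint speeds; "tau": joint torques, N m; "tcp_pos": TCP position; "tool_rot": TCP orientation; "force": force on the tool from outside, world axes, zero at the start; "ft_torque": the same for the moment, N m; "finger_gap": opening from 0.0 (shut) to 1.0 (fully open); "gripper_force": force on a finger pad.
Only numpy, scipy, OpenCV 4.12 (cv2) and the standard library are available. Lean on these libraries where they do the work, as an engineer would, in place of code of your own. Each camera call takes 0.05 s, during which the arm holds its last target. There are 200 camera calls.

## Working session

There is one attempt and no reset: what is moved stays moved. The work goes in short steps, Python scripts to look and compute and a tool call to move; the robot and the scene stay as the last step left them, time stands still between calls to the robot, and variables do not carry over. Pictures are saved under pics/ and viewed, at most 10 in all, crops included, and the job is handed in when it is done.

Besides the shell and the picture viewer there is one more tool, called after "Call:" as name(argument=value, ...) on one line, values as JSON. servo_tool: Moves the arm, as the interface text tells. Its arguments: {"type":"object","properties":{"commands":{"type":"array"},"force":{"type":"number"}},"required":["commands"]}

```bash
mkdir -p pics; python3 - <<'E'
from station import manip
import cv2,numpy as np
ims=[]
for n in("scene","top"):
    s=manip.snapshot(n); ims.append(s["img"]); 
    print(n,np.round(s["mtx"],1).tolist(),np.round(s["world_to_cam"],4).tolist(),[k for k in s])
    for q in("station","lid","rod","rod_grip","spice_jar","bowl","mug","salt_can"):
        try: print(q,[(np.round(d["box"]).tolist(),round(d["conf"],2)) for d in manip.look_for(s,q)][:2])
        except Exception as e: print(q,e)
    cv2.imwrite(f"pics/{n}.png",s["img"][:,:,::-1])
st=manip.sense();print(st)
E
```

```text
scene [[387.3, 0.0, 321.4], [0.0, 387.3, 199.5], [0.0, 0.0, 1.0]] [[-0.4635, 0.8861, -0.0078, 0.2869], [-0.5729, -0.293, 0.7655, 0.2739], [0.676, 0.3592, 0.6434, -1.5923], [0.0, 0.0, 0.0, 1.0]] ['img', 'mtx', 'world_to_cam', 'shot']
station [([262.0, 134.0, 127.0, 125.0], 0.67), ([346.0, 178.0, 37.0, 17.0], 0.56)]
lid [([263.0, 135.0, 70.0, 80.0], 0.96)]
rod [([350.0, 174.0, 32.0, 20.0], 0.83), ([390.0, 204.0, 21.0, 38.0], 0.67)]
rod_grip [([350.0, 178.0, 32.0, 19.0], 0.69)]
spice_jar [([345.0, 182.0, 18.0, 29.0], 0.65)]
bowl [([250.0, 226.0, 45.0, 37.0], 0.69)]
mug [([259.0, 134.0, 134.0, 125.0], 0.41)]
salt_can [([389.0, 206.0, 19.0, 34.0], 0.63)]
top [[434.2, 0.0, 317.1], [0.0, 434.2, 197.0], [0.0, 0.0, 1.0]] [[-0.027, -0.9996, 0.0027, 0.0113], [0.997, -0.0267, 0.073, -0.6053], [-0.0729, 0.0046, 0.9973, -1.1516], [0.0, 0.0, 0.0, 1.0]] ['img', 'mtx', 'world_to_cam', 'shot']
station [([256.0, 165.0, 142.0, 94.0], 0.97)]
lid [([308.0, 164.0, 88.0, 49.0], 0.59)]
rod [([250.0, 206.0, 40.0, 14.0], 0.51)]
rod_grip [([251.0, 204.0, 42.0, 15.0], 0.86)]
spice_jar [([290.0, 230.0, 14.0, 15.0], 0.65), ([309.0, 164.0, 87.0, 50.0], 0.36)]
bowl [([318.0, 109.0, 47.0, 46.0], 0.76)]
mug []
salt_can [([222.0, 211.0, 26.0, 22.0], 0.62)]
{'t': 0.9, 'q': array([-1.36648780e+00,  5.27476418e-01,  1.43271229e+00, -2.60283815e-05,
        1.18141065e+00, -1.78503031e-01]), 'qd': array([ 9.67320580e-04,  3.21696137e-04,  4.14164536e-04, -1.82115752e-04,
       -1.38247658e-04, -4.57775289e-05]), 'tau': array([ 2.69170196e-04, -4.42304027e+01, -1.78423601e+01, -2.23149427e-04,
        5.98753013e-04,  7.22603289e-06]), 'tcp_pos': array([ 0.23346835, -0.57972121,  0.23132098]), 'tool_rot': array([ 9.81736831e-01,  1.90244039e-01, -1.20822407e-05, -3.19873077e-06]), 'force': array([ 0.45828477, -0.33907696, -0.03967799]), 'ft_torque': array([-0.03106531, -0.03496648, -0.01236093]), 'gripper_force': 0.0, 'finger_gap': 1.0045761859678577}
```

View pics/scene.png

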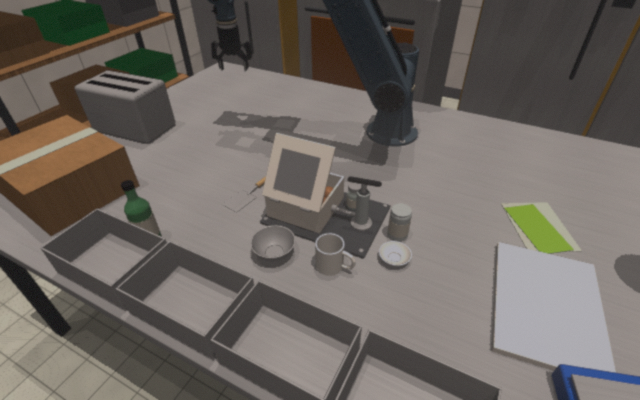

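View pics/top.png

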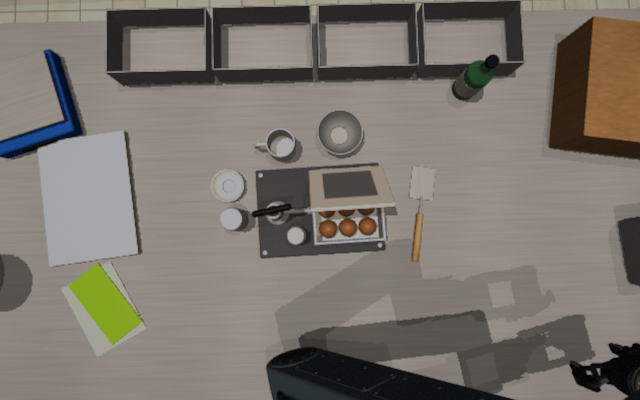

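```bash
cat > h.py <<'E'
from station import manip
import cv2,numpy as np
from scipy.spatial.transform import Rotation as R
def proj(s,P):
    P=np.atleast_2d(P); c=P@s["world_to_cam"][:3,:3].T+s["world_to_cam"][:3,3]
    c=c*[1,-1,-1]; u=c@s["mtx"].T; return u[:,:2]/u[:,2:]
def ray(s,uv,z):
    W=s["world_to_cam"];o=-W[:3,:3].T@W[:3,3]
    d=W[:3,:3].T@(np.linalg.inv(s["mtx"])@[uv[0],uv[1],1]*[1,-1,-1])
    return o+d*(z-o[2])/d[2]
def stw(p,P): # station->world, p=x,y,yaw
    c,s_=np.cos(p[2]),np.sin(p[2]); P=np.atleast_2d(P)
    return np.c_[p[0]+c*P[:,0]-s_*P[:,1],p[1]+s_*P[:,0]+c*P[:,1],P[:,2]]
def lidc(a):  # lid corners (outer face) station frame
    out=[]
    for r,y in((0,.023),(.183,.023),(.183,-.163),(0,-.163)):
        out.append([.09-r*np.cos(a)+.0*np.sin(a),y,.0975+r*np.sin(a)])
    n=np.array([np.sin(a),0,np.cos(a)])*.0095
    return np.array(out)+n
E
python3 - <<'E'
from h import *
from scipy.optimize import least_squares
s=manip.snapshot("top"); sc=manip.snapshot("scene")
C=[ray(s,c,.012) for c in((257,170),(378,164),(385,251),(262,257))]
print(np.round(C,3).tolist())
M=[[.12,.17,.012],[.12,-.17,.012],[-.12,-.17,.012],[-.12,.17,.012]]
f=lambda p:(stw(p,M)-np.array(C))[:,:2].ravel()
p=least_squares(f,[.6,0,0]).x; print(p,f(p))
m=manip.silhouettes(s,"lid"); ms=manip.silhouettes(sc,"lid")
def fill(cam,pts):
    z=np.zeros((400,640),np.uint8); cv2.fillConvexPoly(z,cv2.convexHull(np.int32(np.round(pts))),1); return z>0
best=[]
for a in np.arange(.5,1.1,.02):
    v=[]
    for cam,mm in((s,m),(sc,ms)):
        if not mm: v.append(0);continue
        z=fill(cam,proj(cam,stw(p,lidc(a)))); k=mm[0]["pixels"]; v.append((z&k).sum()/(z|k).sum())
    best.append((sum(v),a,v))
print(sorted(best,key=lambda t:-t[0])[:4]); a=max(best,key=lambda t:t[0])[1]
mr=manip.silhouettes(s,"rod_grip")
if mr:
    ys,xs=np.nonzero(mr[0]["pixels"]); W=np.array([ray(s,(x,y),.175) for x,y in zip(xs,ys)])[:,:2]
    c=W.mean(0); w,V=np.linalg.eigh(np.cov((W-c).T)); print("grip",mr[0]["conf"],c,V[:,1],4*np.sqrt(w))
print("barrel",stw(p,[0,.115,.17]),"lidedge",stw(p,[.09-.16*np.cos(a),-.07,.0975+.16*np.sin(a)]))
out=[]
for cam,(x,y,w,h) in((s,(200,100,240,180)),(sc,(230,110,240,180))):
    im=cam["img"][:,:,::-1].copy()[y:y+h,x:x+w]; im=cv2.resize(im,None,fx=3,fy=3,interpolation=cv2.INTER_CUBIC)[:, :]
    for P,col in((M,(0,255,0)),(lidc(a),(0,0,255)),([[0,.115,.132],[0,.115,.178]],(255,0,255))):
        q=((proj(cam,stw(p,P))-[x,y]+.5)*3).astype(np.int32); cv2.polylines(im,[q],True,col,1)
    out.append(im[:300*2])
cv2.imwrite("pics/ov.png",cv2.resize(np.vstack(out),(600,600*1080//720*2//3)) if 0 else cv2.resize(np.hstack(out),(800,300)))
cv2.imwrite("pics/ov1.png",out[0])
E
```

```text
[[0.685, 0.158, 0.012], [0.692, -0.174, 0.012], [0.455, -0.184, 0.012], [0.448, 0.148, 0.012]]
[ 0.57001657 -0.01327987  0.0286241 ] [ 3.88121741e-04  2.51490404e-03  2.38614840e-03 -5.43195903e-03
 -5.21506813e-05 -2.21097358e-03 -2.72211946e-03  5.12802857e-03]
[(np.float64(0.9422965954991345), np.float64(0.9400000000000004), [np.float64(0.9422965954991345), np.float64(0.0)]), (np.float64(0.9388161639157655), np.float64(0.9200000000000004), [np.float64(0.9388161639157655), np.float64(0.0)]), (np.float64(0.9067821067821068), np.float64(0.9600000000000004), [np.float64(0.9067821067821068), np.float64(0.0)]), (np.float64(0.8904295812941816), np.float64(0.9000000000000004), [np.float64(0.8904295812941816), np.float64(0.0)])]
grip 0.58 [0.56510047 0.10263966] [-0.17991089  0.98368291] [0.02215564 0.10158383]
barrel [[0.56672525 0.10167302 0.17      ]] lidedge [[ 0.56765569 -0.08337615  0.2267093 ]]
```

View pics/ov1.png

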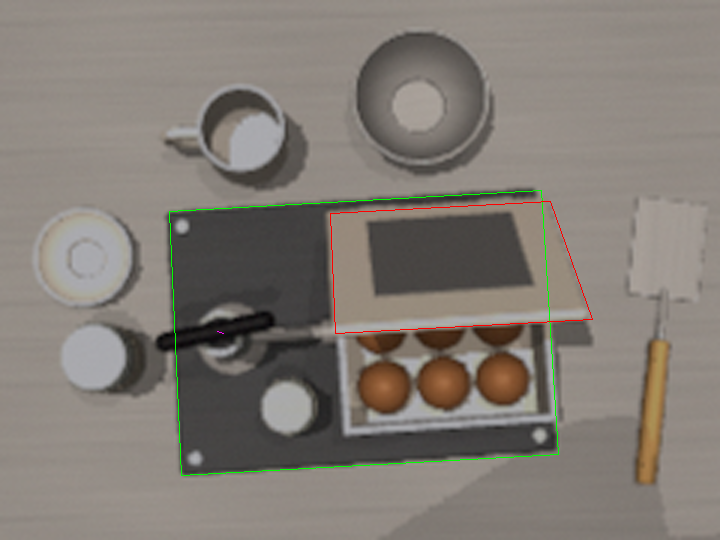

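View pics/ov.png

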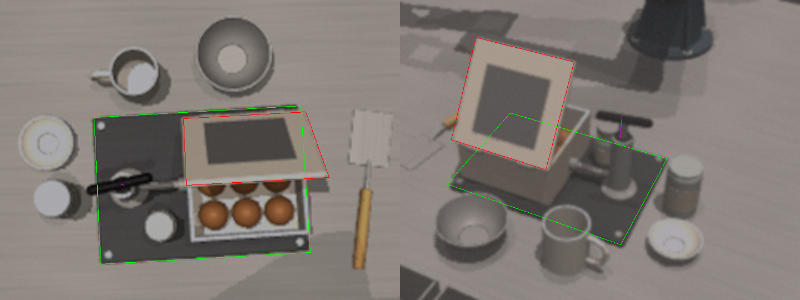

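Call:
servo_tool(commands=[0,0,-0.02,0,0,-0.0194,-1,0,0,-0.02,0,0,-0.0194,-1,0,0,-0.02,0,0,-0.0194,-1,0,0,-0.02,0,0,-0.0194,-1,0,0,-0.02,0,0,-0.0194,-1,0,0,-0.02,0,0,-0.0194,-1,0,0,-0.02,0,0,-0.0194,-1,0,0,-0.02,0,0,-0.0194,-1,0,0,-0.02,0,0,-0.0194,-1,0,0,-0.02,0,0,-0.0194,-1,0,0,0,0,0,0,-1], force=60)

```text
t: 2.07
tcp_pos: [0.2337, -0.5809, 0.3337]
tool_rot: [0.695, 0.719, -0.001, 0.002]
force: [0.3, -0.0, 1.0]
finger_gap: 0.0
gripper_force: 0.0
```

```bash
cat >> h.py <<'E'
p0=np.array([.57002,-.01328,.0286])
def go(tgt,yaw=None):
    st=manip.sense(); r=R.from_quat(st["tool_rot"]); d=r.inv().apply(np.array(tgt)-st["tcp_pos"])
    x=r.apply([1,0,0]); cy=np.arctan2(x[1],x[0])
    print("t",round(st["t"],2),"tcp",np.round(st["tcp_pos"],4),"yaw",round(cy,3),"zax",np.round(r.apply([0,0,1]),3),"F",np.round(st["force"],1),"shift/.5",np.round(d/.5,4),"" if yaw is None else ("rz/360",round(-(yaw-cy)/2/np.pi,4)))
def lidP(a,r=.16,off=.0):
    return stw(p0,[.09-r*np.cos(a)+(.0095+off)*np.sin(a),-.07,.0975+r*np.sin(a)+(.0095+off)*np.cos(a)])[0]
E
python3 - <<'E'
from h import *
for a in (.94,.7,.45,.2,0): print(a,lidP(a).round(4))
t=lidP(.94,off=.03)+[.012,0,0]; print(t); go(t,p0[2]+np.pi/2)
E
```

```text
0.94 [ 0.5753 -0.0832  0.2323]
0.7 [ 0.5458 -0.084   0.2078]
0.45 [ 0.5221 -0.0847  0.1756]
0.2 [ 0.5071 -0.0851  0.1386]
0 [ 0.5021 -0.0853  0.107 ]
[ 0.61154293 -0.08246405  0.25000592]
t 2.07 tcp [ 0.2337 -0.5809  0.3337] yaw 1.604 zax [ 0.001 -0.005 -1.   ] F [ 0.3 -0.   1. ] shift/.5 [0.9721 0.7879 0.1636] ('rz/360', np.float64(0.0007))
```

Call:
servo_tool(commands=[0.061,0.0492,0,0,0,0,-1,0.061,0.0492,0,0,0,0,-1,0.061,0.0492,0,0,0,0,-1,0.061,0.0492,0,0,0,0,-1,0.061,0.0492,0,0,0,0,-1,0.061,0.0492,0,0,0,0,-1,0.061,0.0492,0,0,0,0,-1,0.061,0.0492,0,0,0,0,-1,0.061,0.0492,0,0,0,0,-1,0.061,0.0492,0,0,0,0,-1,0.061,0.0492,0,0,0,0,-1,0.061,0.0492,0,0,0,0,-1])

```text
t: 3.07
tcp_pos: [0.5178, -0.2029, 0.3308]
tool_rot: [0.697, 0.717, -0.0, -0.0]
force: [0.7, -0.6, 0.2]
finger_gap: 0.0
gripper_force: 0.0
```

Call:
servo_tool(commands=[0.06,0.0495,0,0,0,0,-1,0.06,0.0495,0,0,0,0,-1,0.06,0.0495,0,0,0,0,-1,0.06,0.0495,0,0,0,0,-1,0,0,0,0,0,0,-1,0,0,0,0,0,0,-1])

```text
t: 3.57
tcp_pos: [0.6129, -0.0797, 0.3302]
tool_rot: [0.696, 0.718, -0.0, -0.001]
force: [-0.4, -0.3, 0.2]
finger_gap: -0.004
gripper_force: 0.0
```

```bash
python3 - <<'E'
from h import *
go(lidP(.94,off=.03)+[.012,0,0],p0[2]+np.pi/2)
E
```

```text
t 3.57 tcp [ 0.6129 -0.0797  0.3302] yaw 1.603 zax [-0.001  0.    -1.   ] F [-0.4 -0.3  0.2] shift/.5 [-0.0054 -0.0028  0.1605] ('rz/360', np.float64(0.0006))
```

Call:
servo_tool(commands=[-0.001,0,0.04,0,0,0,-1,-0.002,-0.001,0.04,0,0,0,-1,-0.002,-0.001,0.04,0,0,0,-1,0,0,0.04,0,0,0,-1,0,-0.008,0.006,0,0,0,-1,0,-0.008,0.006,0,0,0,-1,0,-0.008,0.006,0,0,0,-1,0,-0.008,0.006,0,0,0,-1,0,-0.008,0.006,0,0,0,-1,0,0,0,0,0,0,-1,0,0,0,0,0,0,-1])

```text
t: 4.48
tcp_pos: [0.5915, -0.085, 0.2369]
tool_rot: [0.696, 0.718, 0.0, 0.0]
force: [-0.4, -0.1, -0.3]
finger_gap: -0.001
gripper_force: 0.0
```

```bash
python3 - <<'E'
from h import *
t=lidP(.94)+[.012,0,0]
go(t)
for a in np.arange(.94,-.01,-.94/12):
    n=lidP(a)+[.012,0,0]; d=(n-t)/.5; t=n; print(round(a,3),"dy",round(d[0],4),"dz",round(-d[2],4))
E
```

```text
t 4.48 tcp [ 0.5915 -0.085   0.2369] yaw 1.602 zax [ 0.001 -0.    -1.   ] F [-0.4 -0.1 -0.3] shift/.5 [ 0.0039 -0.0082  0.0092] 
0.94 dy 0.0 dz -0.0
0.862 dy -0.0206 dz 0.0144
0.783 dy -0.0194 dz 0.016
0.705 dy -0.0181 dz 0.0174
0.627 dy -0.0166 dz 0.0188
0.548 dy -0.0151 dz 0.02
0.47 dy -0.0135 dz 0.0212
0.392 dy -0.0118 dz 0.0221
0.313 dy -0.01 dz 0.023
0.235 dy -0.0082 dz 0.0237
0.157 dy -0.0063 dz 0.0243
0.078 dy -0.0044 dz 0.0247
-0.0 dy -0.0025 dz 0.025
```

Call:
servo_tool(commands=[0.002,-0.008,0.008,0,0,0,-1,0,-0.01,0.007,0,0,0,-1,0,-0.01,0.007,0,0,0,-1,0,-0.01,0.008,0,0,0,-1,0,-0.01,0.008,0,0,0,-1,0,-0.009,0.009,0,0,0,-1,0,-0.009,0.009,0,0,0,-1])

```text
t: 5.07
tcp_pos: [0.5578, -0.085, 0.2079]
tool_rot: [0.696, 0.718, -0.0, -0.0]
force: [-0.0, -0.6, 2.4]
finger_gap: 0.005
gripper_force: 0.8
```

```bash
python3 - <<'E'
from h import *
go(lidP(.705)+[.012,0,0])
s=manip.snapshot("scene"); im=s["img"][110:290,230:470,::-1]
cv2.imwrite("pics/l1.png",cv2.resize(im,None,fx=2,fy=2))
E
```

```text
t 5.07 tcp [ 0.5578 -0.085   0.2079] yaw 1.602 zax [-0.  0. -1.] F [-0.  -0.6  2.4] shift/.5 [ 0.002   0.0011 -0.0011]
```

View pics/l1.png

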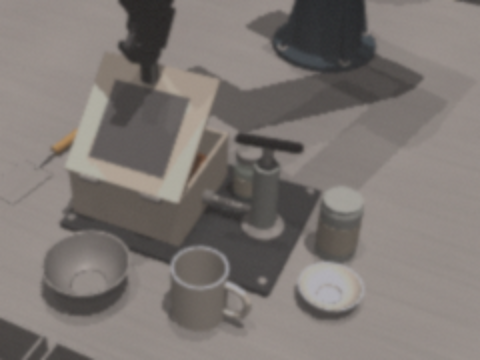

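The fingertip is on the lid's outer face near the free edge, around (148,72), and the lid is moving down. I'll carry on along the arc.

Call:
servo_tool(commands=[0,-0.0083,0.0094,0,0,0,-1,0,-0.0083,0.0094,0,0,0,-1,0,-0.0075,0.01,0,0,0,-1,0,-0.0075,0.01,0,0,0,-1,0,-0.0067,0.0106,0,0,0,-1,0,-0.0067,0.0106,0,0,0,-1,0,-0.006,0.011,0,0,0,-1,0,-0.006,0.011,0,0,0,-1,0,-0.005,0.0115,0,0,0,-1,0,-0.005,0.0115,0,0,0,-1,0,-0.004,0.012,0,0,0,-1,0,-0.004,0.012,0,0,0,-1])

```text
t: 6.12
tcp_pos: [0.5206, -0.086, 0.1431]
tool_rot: [0.696, 0.718, -0.0, -0.0]
force: [-0.7, -1.1, 1.4]
finger_gap: 0.004
gripper_force: 0.6
```

Call:
servo_tool(commands=[0,-0.0032,0.012,0,0,0,-1,0,-0.0032,0.012,0,0,0,-1,0,-0.002,0.0123,0,0,0,-1,0,-0.002,0.0123,0,0,0,-1,0,-0.001,0.008,0,0,0,-1,0,0,0.004,0,0,0,-1,0,0,0,0,0,0,-1])

```text
t: 6.7
tcp_pos: [0.5152, -0.0862, 0.1129]
tool_rot: [0.696, 0.718, -0.0, -0.0]
force: [-0.0, 0.6, 1.2]
finger_gap: -0.005
gripper_force: 0.0
```

Call:
servo_tool(commands=[0,0,0.002,0,0,0,-1,0,0,0.002,0,0,0,-1,0,0,0.002,0,0,0,-1,0,0,0.002,0,0,0,-1,0,0,0.002,0,0,0,-1,0,0,0,0,0,0,-1])

```text
t: 7.2
tcp_pos: [0.5154, -0.0863, 0.1085]
tool_rot: [0.696, 0.718, 0.0, 0.0]
force: [-0.5, 0.2, -0.6]
finger_gap: -0.001
gripper_force: 0.0
```

Call:
servo_tool(commands=[0,0,0.002,0,0,0,-1,0,0,0.002,0,0,0,-1,0,0,0,0,0,0,-1])

```text
t: 7.45
tcp_pos: [0.5154, -0.0863, 0.1075]
tool_rot: [0.696, 0.718, 0.0, 0.0]
force: [-1.6, -0.1, 8.9]
finger_gap: 0.001
gripper_force: 4.3
```

Call:
servo_tool(commands=[0,0,0.002,0,0,0,-1,0,0,0,0,0,0,-1])

```text
t: 7.62
tcp_pos: [0.5155, -0.0863, 0.1074]
tool_rot: [0.696, 0.718, 0.0, 0.0]
force: [-4.6, 0.5, 15.1]
finger_gap: -0.002
gripper_force: 7.8
```

Call:
servo_tool(commands=[0,0,0,0,0,0,-1,0,0,0,0,0,0,-1,0,0,-0.01,0,0,0,-1,0,0,-0.06,0,0,0,-1,0,0,-0.08,0,0,0,-1,0,0,-0.08,0,0,0,-1,0,0,-0.08,0,0,0,-1,0,0,0,0,0,0,-1])

```text
t: 8.28
tcp_pos: [0.5201, -0.0879, 0.2684]
tool_rot: [0.696, 0.718, 0.003, 0.008]
force: [1.1, -1.1, 0.1]
finger_gap: -0.002
gripper_force: 0.0
```

Call:
servo_tool(commands=[0.06,0.014,0,0,0,-0.005,0,0.06,0.014,0,0,0,-0.005,0,0.06,0.014,0,0,0,-0.005,0,0.06,0.015,0,0,0,-0.005,0,0.06,0.015,0,0,0,-0.004,0,0.06,0.015,0,0,0,0,0,0,0,0,0,0,0,0,0,0,0,0,0,0,0])

```text
t: 8.95
tcp_pos: [0.5387, 0.0987, 0.26]
tool_rot: [0.639, 0.769, -0.0, -0.0]
force: [0.6, -0.4, 0.5]
finger_gap: 0.501
gripper_force: 0.0
```

```bash
python3 - <<'E'
from h import *
go([.5655,.102,.151],1.752)
out=[]
for n in("wrist","top","scene"):
    s=manip.snapshot(n); 
    if n=="scene": im=s["img"][110:290,230:470,::-1]; out.append(cv2.resize(im,(400,300)))
    else:
        for q in("rod_grip","rod"):
          mr=manip.silhouettes(s,q)
          for m in mr[:1]:
            ys,xs=np.nonzero(m["pixels"]); W=np.array([ray(s,(x,y),.172) for x,y in zip(xs,ys)])[:,:2]
            c=W.mean(0); w,V=np.linalg.eigh(np.cov((W-c).T)); print(n,q,round(m["conf"],2),np.round(m["box"]),c.round(4),np.arctan2(V[1,1],V[0,1]).round(3),(4*np.sqrt(w)).round(3))
        if n=="wrist":
            im=s["img"][:,:,::-1].copy()
            for P,col in(([[0,.115,.138]],(255,0,255)),([[.12,.17,.012]],(0,255,0)),(lidc(0),(0,0,255))):
                q=proj(s,stw(p0,P)).astype(np.int32); cv2.polylines(im,[q],True,col,2); 
                [cv2.circle(im,tuple(map(int,k)),3,col,-1) for k in q if abs(k).max()<2000]
            out.append(cv2.resize(im,(400,250))); cv2.imwrite("pics/w_full.png",im)
cv2.imwrite("pics/c2.png",np.vstack(out))
E
```

```text
t 8.95 tcp [0.5387 0.0987 0.26  ] yaw 1.756 zax [-0. -0. -1.] F [ 0.6 -0.4  0.5] shift/.5 [-0.0034  0.0539  0.2181] ('rz/360', np.float64(0.0006))
wrist rod_grip 0.76 [340. 132.  30. 124.] [0.5644 0.1074] 1.773 [0.021 0.102]
wrist rod 0.76 [337. 127.  33. 131.] [0.5642 0.1079] 1.766 [0.021 0.103]
```

View pics/c2.png

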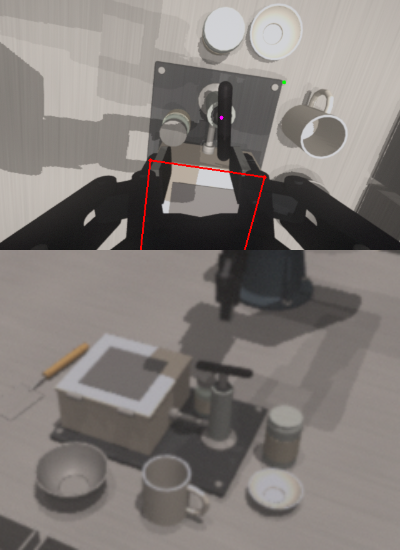

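The scene view shows the lid flat and shut. In the wrist view the bar is centred near (355,194) full-size, which agrees with the model. Next I go over the bar and down.

Call:
servo_tool(commands=[0,0.027,0,0,0,0,0.2,0,0.0267,0,0,0,0,0.2,0,0,0.04,0,0,0,0.2,0,0,0.04,0,0,0,0.2,0,0,0,0,0,0,0.2,0,0,0,0,0,0,0.2])

```text
t: 9.8
tcp_pos: [0.5647, 0.1014, 0.2197]
tool_rot: [0.64, 0.768, -0.001, -0.001]
force: [0.2, 0.5, 0.2]
finger_gap: 0.595
gripper_force: 0.0
```

```bash
python3 - <<'E'
from h import *
go([.565,.104,.151],1.765)
s=manip.snapshot("wrist")
im=s["img"][:,:,::-1].copy()
for q in("rod_grip",):
  for m in manip.silhouettes(s,q)[:1]:
    ys,xs=np.nonzero(m["pixels"]); W=np.array([ray(s,(x,y),.174) for x,y in zip(xs,ys)])[:,:2]
    c=W.mean(0); w,V=np.linalg.eigh(np.cov((W-c).T)); print(q,round(m["conf"],2),np.round(m["box"]),c.round(4),np.arctan2(V[1,1],V[0,1]).round(3),(4*np.sqrt(w)).round(3))
k=proj(s,[[.565,.104,.178]])[0]; cv2.circle(im,tuple(map(int,k)),4,(0,0,255),-1)
cv2.imwrite("pics/w2.png",im)
E
```

```text
t 9.8 tcp [0.5647 0.1014 0.2197] yaw 1.752 zax [-0.003  0.    -1.   ] F [0.2 0.5 0.2] shift/.5 [0.0048 0.0019 0.1373] ('rz/360', np.float64(-0.0021))
```

View pics/w2.png

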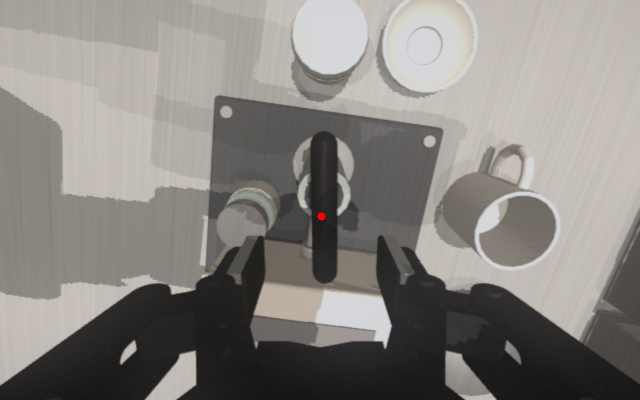

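The bar runs from (324,133) to (325,281). The planned point sits about 2 px left of its middle and 9 px below, so I correct by about 1.5 mm in x and 5 mm along the bar.

Call:
servo_tool(commands=[0.0106,0.0046,0,0,0,0,0.2,0,0,0.045,0,0,0,0.2,0,0,0.045,0,0,0,0.2,0,0,0.03,0,0,0,0.2,0,0,0.016,0,0,0,0.2,0,0,0,0,0,0,0.2,0,0,0,0,0,0,0.2])

```text
t: 10.48
tcp_pos: [0.5674, 0.1079, 0.1532]
tool_rot: [0.64, 0.768, 0.0, 0.0]
force: [0.4, 0.8, -0.0]
finger_gap: 0.6
gripper_force: 0.0
```

Call:
servo_tool(commands=[0,0,0,0,0,0,-0.4,0,0,0,0,0,0,-0.4,0,0,0,0,0,0,-0.5,0,0,0,0,0,0,-0.55,0,0,0,0,0,0,-0.6,0,0,0,0,0,0,-0.65,0,0,0,0,0,0,-0.65], force=30)

```text
t: 11.07
tcp_pos: [0.5659, 0.1076, 0.1529]
tool_rot: [0.64, 0.768, -0.001, -0.001]
force: [-3.0, -1.1, 5.2]
finger_gap: 0.18
gripper_force: 19.9
```

Call:
servo_tool(commands=[0,-0.0008,0,0,0,0,-1,0,0,0,0,0,0,-1,0,0,-0.001,0,0,0,-1,0,0,0,0,0,0,-1,0,0,0,0,0,0,-1], force=50)

```text
t: 11.48
tcp_pos: [0.5659, 0.1075, 0.153]
tool_rot: [0.64, 0.768, -0.0, -0.0]
force: [-3.4, -0.3, 3.8]
finger_gap: 0.175
gripper_force: 48.9
```

```bash
python3 - <<'E'
from h import *
st=manip.sense(); print({k:np.round(v,4) for k,v in st.items() if k in("tcp_pos","force","ft_torque","finger_gap","gripper_force","tool_rot")})
E
```

```text
{'tcp_pos': array([0.5659, 0.1075, 0.153 ]), 'tool_rot': array([ 6.400e-01,  7.684e-01, -4.000e-04, -4.000e-04]), 'force': array([-3.3657, -0.2694,  3.8306]), 'ft_torque': array([-0.1682,  0.5971, -0.0128]), 'gripper_force': np.float64(48.8519), 'finger_gap': np.float64(0.1752)}
```

Call:
servo_tool(commands=[0,-0.001,-0.002,0,0,0,-1,0,0,-0.004,0,0,0,-1,0,0,-0.004,0,0,0,-1,0,0,0,0,0,0,-1,0,0,0,0,0,0,-1])

```text
t: 11.9
tcp_pos: [0.5662, 0.1076, 0.1578]
tool_rot: [0.64, 0.768, 0.0, 0.0]
force: [0.2, 0.1, -4.7]
finger_gap: 0.167
gripper_force: 48.8
```

Call:
servo_tool(commands=[0,0,-0.01,0,0,0,-1,0,0,-0.012,0,0,0,-1,0,0,-0.012,0,0,0,-1,0,0,-0.012,0,0,0,-1,0,0,-0.01,0,0,0,-1,0,0,-0.004,0,0,0,-1,0,0,0,0,0,0,-1])

```text
t: 12.48
tcp_pos: [0.5664, 0.1075, 0.189]
tool_rot: [0.64, 0.768, 0.001, 0.001]
force: [-0.1, 0.1, -4.4]
finger_gap: 0.169
gripper_force: 48.9
```

Lateral force is near zero, and 34 mm remain to z = 0.223.

Call:
servo_tool(commands=[0,0,-0.01,0,0,0,-1,0,0,-0.012,0,0,0,-1,0,0,-0.012,0,0,0,-1,0,0,-0.012,0,0,0,-1,0,0,-0.012,0,0,0,-1,0,0,-0.006,0,0,0,-1,0,0,-0.002,0,0,0,-1,0,0,0,0,0,0,-1,0,0,0,0,0,0,-1])

```text
t: 13.23
tcp_pos: [0.5657, 0.1075, 0.2209]
tool_rot: [0.64, 0.768, -0.0, -0.0]
force: [0.0, -0.1, -4.4]
finger_gap: 0.172
gripper_force: 49.0
```

```bash
python3 - <<'E'
from h import *
go([.5664,.1075,.223])
s=manip.snapshot("scene")
b=np.array([.5664,.1075])
for z in(.132,.202,.240): print(z,proj(s,[[*b,z]]).round(1))
x,y=np.int32(proj(s,[[*b,.17]])[0]); x-=60;y-=55
cv2.imwrite("pics/f.png",cv2.resize(s["img"][y:y+100,x:x+120,::-1],None,fx=6,fy=6,interpolation=cv2.INTER_CUBIC)); print("crop",x,y)
E
```

```text
t 13.23 tcp [0.5657 0.1075 0.2209] yaw 1.753 zax [-0. -0. -1.] F [ 0.  -0.1 -4.4] shift/.5 [-0.0003  0.0014 -0.0042] 
0.132 [[363.8 192.7]]
0.202 [[365.4 172.5]]
0.24 [[366.3 160.8]]
crop 304 126
```

View pics/f.png

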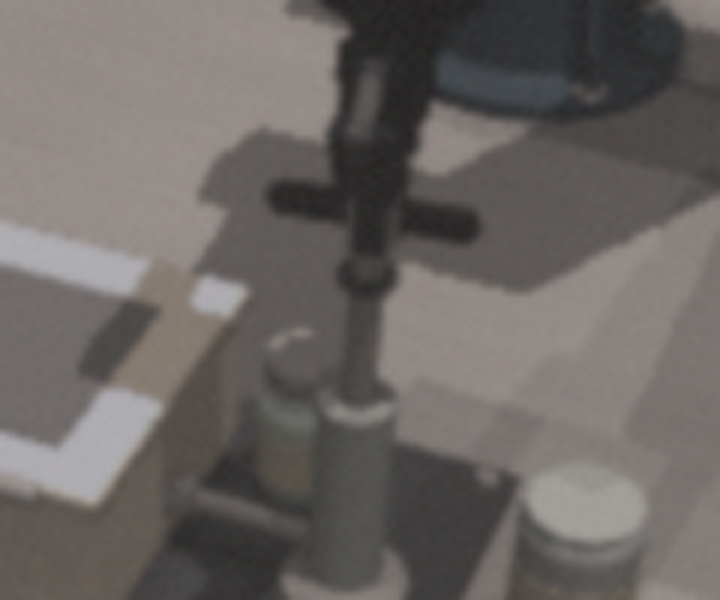

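The picture shows the collar at about row 278 (crop) and the mouth at about row 400. Predicted rows were 283 and 400, so the rod is drawn about 68 mm. I'll raise it a final 1.5 mm and settle.

Call:
servo_tool(commands=[0,0,-0.003,0,0,0,-1,0,0,0,0,0,0,-1,0,0,0,0,0,0,-1,0,0,0,0,0,0,-1,0,0,0,0,0,0,-1,0,0,0,0,0,0,-1])

```text
t: 13.78
tcp_pos: [0.5658, 0.1075, 0.2224]
tool_rot: [0.64, 0.768, -0.0, -0.0]
force: [-0.2, 0.5, -3.8]
finger_gap: 0.171
gripper_force: 49.0
```

```bash
python3 -c "
from h import *
go([.5664,.1075,.223]); print(manip.sense()['gripper_force']); print(manip.sign_off())"
```

```text
t 13.78 tcp [0.5658 0.1075 0.2224] yaw 1.752 zax [-0.  0. -1.] F [-0.2  0.5 -3.8] shift/.5 [-0.0002  0.0011 -0.0011] 
48.97278964519501
the job is handed in; nothing more can be done
None
```

I shut the lid, then drew the rod up about 69–70 mm and handed the job in at 13.8 s, still holding the rod at rest with about 49 N of grip and under 1 N of sideways force; no verdict came back.

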